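# Put the inner lid on the tin and take its outer cap away

## Robot

A 6-joint arm with a two-finger parallel gripper is mounted at the origin on a cart in front of the work surface, level with it; the furniture and walls round the work are solid. World frame = base frame: x ahead of the robot, y to its left, z up, the work surface at z = 0. Lengths are in m, angles in rad, forces in N, time in s.
With the tool pointing down it reaches from about 0.35 to 0.85 m from the base axis. Payload 8.1 kg.
Tool frame: the origin (TCP) lies between the finger pads; the fingertips stand 14 mm ahead of it and the grasp point (between the pads) lies 5 mm behind it; z points along the fingers, y is the line along which they close (so a half turn about z gives the same grasp; the last joint's range is limited). The gripper opens to 93 mm and grips with 3 to 60 N. Pads are 15 mm wide; open, the fingers measure 128 mm over their backs; the gripper's body (75 mm by 188 mm) begins 65 mm behind the grasp point.
Start: joints at [1.107, 0.13, 1.488, -0, 1.523, -0.085], TCP at [0.222, 0.557, 0.233] pointing down, gripper open.
Joint ranges: [-2.96, 2.96], [-0.89, 2.26], [0.02, 2.5], [-1.34, 4.48], [0, 2.73], [-2.66, 2.66]. Speed limits (rad/s): [2.39, 2.39, 2.79, 3.14, 3.14, 3.14].

## Interface

Orientations are given as a rotation vector (axis times angle).
In Python, from plant import robot gives the robot as it stands.
- The arm moves only by the tool arm_command, never from a script. Its argument "targets" is a list of rows, each an object of numbers: "x", "y", "z": the shift along the world's x, y, z in units of 500 mm (1.0 is 500 mm); "rx", "ry", "rz": the turn, a rotation vector about the world's x, y, z in units of 2 rad (1.0 is 2 rad); "claw": the closure in counts, from 0 (fully open) to 255 (shut). In form: [{"x": .., "y": .., "z": .., "rx": .., "ry": .., "rz": .., "claw": ..}, ...]. A call has 1 to 10 rows; each row is the pose to reach, as a shift and turn from the pose commanded when the call began; what a row does not reach only later rows make up. A row lasts 1/12 s, in which the tool goes at most 41.7 mm and 7.16 degrees, less where a joint would pass 70% of its speed; a pose out of reach is approached as far as the arm can. A call with a number of a shift or a turn outside -1 to 1 is refused whole. A call with a gripper value outside its range is refused whole. The fingers move at their own pace and stop on an object; "squeeze" is the grip in N (left out, the last holds). Time passes only in rows, so rows that repeat a pose let the fingers close. It gives the time, the measured TCP pose, the force, the opening and the grip force at its end, in the units of the state.
- robot.read_state(): the state, without advancing time (a new reading comes with each control period).
- robot.read_camera(name): name is "scene" or "top" or "wrist"; returns (picture, depth): 400x640x3 uint8, red, green, blue; 400x640 float32, m along the optical axis (not along the pixel's ray), 0 where there is no reading.
- robot.get_calibration(name): a dict with "intrinsics" (3x3 intrinsics, pixels), "origin" and "orientation" of the camera in the world. Camera axes: x right, y up, looking along -z (the intrinsics and any distortion apply to the point x, -y, -z); pixel columns grow to the right and rows downward; lengths in m; the calibration is good to about 2 mm. A picture is of the moment at which its call begins: read the wrist's pose just before it. get_calibration takes no time and is no camera call; for the wrist camera it gives the pose at the moment of the call.
- robot.close_job(): hands the job in; it is judged then, once.
The state is a dict: "t": time; "q": joint angles; "dq": joint speeds; "joint_torque": joint torques, N m; "tool_pos": TCP position; "orientation": TCP orientation; "force": force on the tool from outside, world axes, zero at the start; "wrist_torque": the same for the moment, N m; "opening": finger opening in m; "gripper_force": force on a finger pad.
Only numpy, scipy, OpenCV 4.12 (cv2) and the standard library are available. Lean on these libraries where they do the work, as an engineer would, in place of code of your own. Each camera call takes 0.05 s, during which the arm holds its last target. There are 200 camera calls.

## Task

Close the open round tin with its inner lid: lift the nested pair of lids that stands beside it by the handle of the outer cap, with the slide catch on the cap still shut so that the inner lid comes along, and lower the pair (do not drop it) until it sits fully on the tin. Only then slide the catch all the way out to the cap's edge, take the handle again and lift the outer cap off alone, leaving the inner lid seated, flat and undisturbed on the tin. Finish while still holding the cap by its handle, level and at rest, about 10 cm above where it sat, and leave the mug and jars standing where they are.

Things in the scene. Friction and masses are not known exactly. Their poses are not given: they have to be found in the camera images.
- tin: Open round tin of plain metal, fixed, 140 mm across and 85 mm tall, wall 2.5 mm (bore 135 mm). Origin: centre of its underside, on the worktop; z up.
- tin_seat (a point): Point on the tin's axis, 73 mm above its base (12 mm below the rim): the inner lid's origin comes here when the lid is fully seated.
- inner_lid: White inner lid, loose, about 0.2 kg; it starts hidden under the outer cap, standing on the worktop. Origin: centre of its flat underside; z up. A plug (118 mm across at the bottom, tapering out to 130 mm) 12 mm tall goes into the tin's bore; above it a flange 140 mm across and 4 mm thick rests on the tin's rim. On its centre a stud: neck 10 mm across, head 22 mm across from 29 to 34 mm above the origin. It is round: any yaw fits the tin.
- outer_cap: Plain metal outer cap, loose, 0.33 kg with its catch, 157 mm across and 33 mm tall, nested over the inner lid. Origin: centre of its skirt's lower edge, 7 mm above the inner lid's origin when nested (so 80 mm above the tin's base when on the tin). It rests on the inner lid's flange and its skirt reaches 5 mm down round the tin, with about 4 mm of side play. Flat top 33 mm above its origin. Its x axis runs along the catch's track: the catch lies on its -x side.
- cap_handle (a point): Middle of the cap's upright wooden handle, on the cap's axis, 51 mm above the cap's origin (18 mm above its flat top). The handle is a block 32 mm along the cap's x, 16 mm along the cap's y and 36 mm tall; pinch it from above across its 16 mm. With the catch shut the inner lid hangs 1.5 mm lower under the lifted cap. Axes as the cap's.
- catch_grip (a point): Middle of the black upright tab of the slide catch on the cap, 15 mm above the cap's flat top; the tab is 12 mm along the cap's x, 14 mm along the cap's y and 26 mm tall and begins 2 mm above the flat top. Catch shut: 40 mm from the cap's axis on the -x side. Axes as the cap's; the tab slides along the cap's -x, outward, with about 2 N of friction, and stays where it is left.
- catch (a joint): The slide catch, in m: 0 = shut (near the handle; a fork under the cap grips the inner lid's stud), 0.028 = fully out at the cap's edge (the inner lid is free). It starts at 0 to 0.003.
- mug: White mug, 92 x 127 x 95 mm, a bystander. Origin: centre of its underside.
- jar: Glass jar with a red lid, 66 mm across, 100 mm tall, a bystander behind the work. Origin: centre of its underside.
- spice: Small spice jar with a red cap, 45 mm across, 106 mm tall, a bystander. Origin: centre of its underside.
Things that resemble listed ones, but are neither listed nor needed, are in the scene too. What is shaped like the outer_cap but green or yellow is not meant.

How it is judged:
On the way, in this order (a step that is already met when the one before it is completed fails the run):
1. the nested pair is lifted from the worktop with the catch shut (height (world z) of inner_lid above 0.03 m and value of joint catch below 0.01 m and contact force between the fingers and outer_cap above 1 N), for 0.1 s.
2. the pair is lowered onto the tin, fully seated, still in the fingers, with the catch shut (horizontal distance between inner_lid and tin_seat below 0.006 m and z of inner_lid in the frame of tin_seat between -0.004 and 0.004 m and angle between inner_lid's own z axis and vertical below 0.06 rad and value of joint catch below 0.01 m and contact force between the fingers and outer_cap above 1 N), for 0.1 s.
3. the catch is slid fully out while the pair sits on the tin (horizontal distance between inner_lid and tin_seat below 0.006 m and z of inner_lid in the frame of tin_seat between -0.004 and 0.004 m and angle between inner_lid's own z axis and vertical below 0.06 rad and value of joint catch above 0.025 m and z of outer_cap in the frame of tin_seat below 0.014 m), for 0.2 s.
At the end, for the whole second after the job is handed in: The inner lid sits in the tin within 6 mm sideways, 4 mm in height and 0.06 rad of level, at rest; the cap is held in the fingers at least 50 mm above where it sat, level within 0.25 rad, at rest and touching neither the inner lid, the tin nor the bystanders (horizontal distance between inner_lid and tin_seat below 0.006 m and z of inner_lid in the frame of tin_seat between -0.004 and 0.004 m and angle between inner_lid's own z axis and vertical below 0.06 rad and linear speed of inner_lid below 0.01 m/s and z of outer_cap in the frame of tin_seat above 0.057 m and angle between outer_cap's own z axis and vertical below 0.25 rad and linear speed of outer_cap below 0.02 m/s and contact force between the fingers and outer_cap above 1 N and contact force between outer_cap and inner_lid below 0.05 N and contact force between outer_cap and tin below 0.05 N and contact force between outer_cap and mug below 0.05 N and contact force between outer_cap and jar below 0.05 N and contact force between outer_cap and spice below 0.05 N); the arm keeps its last pose, push and grip.
It fails at once if a bystander (mug or jar) is moved by more than 20 mm (distance of any of mug, jar, spice from where it was at the start of the episode above 0.02 m).
It fails at once if the inner lid is out of its seat on the tin while the catch is open (value of joint catch above 0.02 m and (distance between inner_lid and tin_seat above 0.01 m or angle between inner_lid's own z axis and vertical above 0.1 rad)).
It fails at once if the inner lid is dropped onto the tin (horizontal distance between inner_lid and tin_seat below 0.03 m and linear speed of inner_lid above 0.5 m/s).
It also fails if it takes over 67 s, if anything falls off the work surface, if the arm or the gripper's body presses on something with over 40 N, if the wrist force passes 120 N, or if a joint passes its speed limit or range.

## Working session

There is one attempt and no reset: what is moved stays moved. The work goes in short steps, Python scripts to look and compute and a tool call to move; the robot and the scene stay as the last step left them, time stands still between calls to the robot, and variables do not carry over. Pictures are saved under pics/ and viewed, at most 10 in all, crops included, and the job is handed in when it is done.

Besides the shell and the picture viewer there is one more tool, called after "Request:" as name(argument=value, ...), one argument or row to a line, values as JSON. arm_command: Moves the arm, as the interface text tells. Shifts and turns lie within -1 to 1; 1 stands for 500 mm of shift or 2 rad of turn. Its arguments: {"type":"object","properties":{"targets":{"type":"array","items":{"type":"object","properties":{"x":{"type":"number","minimum":-1,"maximum":1},"y":{"type":"number","minimum":-1,"maximum":1},"z":{"type":"number","minimum":-1,"maximum":1},"rx":{"type":"number","minimum":-1,"maximum":1},"ry":{"type":"number","minimum":-1,"maximum":1},"rz":{"type":"number","minimum":-1,"maximum":1},"claw":{"type":"number"}}}},"squeeze":{"type":"number"}},"required":["targets"]}

```bash
mkdir -p pics
cat > h.py <<'E'
import numpy as np, cv2
from plant import robot
from scipy.spatial.transform import Rotation as R
def snap(name):
    c=robot.get_calibration(name); im,d=robot.read_camera(name)
    np.savez(f'{name}.npz',im=im,d=d,K=c['intrinsics'],o=c['origin'],R=rot(c['orientation']))
    return load(name)
def rot(o):
    o=np.array(o,float)
    return o if o.shape==(3,3) else R.from_rotvec(o).as_matrix()
def load(name):
    z=np.load(f'{name}.npz'); return {k:z[k] for k in z}
def cloud(s):
    K=s['K'];v,u=np.mgrid[:400,:640];d=s['d']
    p=np.stack([(u-K[0,2])/K[0,0]*d,-(v-K[1,2])/K[1,1]*d,-d],-1)
    P=p@s['R'].T+s['o']; P[d==0]=np.nan; return P
def ray(s,u,v,z):
    K=s['K'];r=s['R']@np.array([(u-K[0,2])/K[0,0],-(v-K[1,2])/K[1,1],-1]);return s['o']+r*(z-s['o'][2])/r[2]
E
python3 - <<'E'
from h import *
print(robot.read_state())
for n in('scene','top'):
    s=snap(n);cv2.imwrite(f'pics/{n}0.png',s['im'][...,::-1]);print(n,robot.get_calibration(n))
E
```

```text
{'t': 0.0, 'q': array([ 1.10661789e+00,  1.31161827e-01,  1.48925710e+00, -3.30530199e-05,
        1.52300661e+00, -8.54338896e-02]), 'dq': array([ 0.00141708,  0.002191  ,  0.00132936,  0.00127442, -0.00044261,
       -0.0013982 ]), 'joint_torque': array([-2.08463411e-03, -5.59865177e+01, -4.91749585e+01,  7.65716331e-02,
        3.62669479e-02, -1.44551705e-04]), 'tool_pos': array([0.22161914, 0.55698917, 0.23159922]), 'orientation': array([-5.91290671e-01, -3.08497111e+00,  2.78472151e-03]), 'force': array([ 0.08447143,  0.08773699, -0.57973963]), 'wrist_torque': array([ 0.05754579, -0.02603631,  0.00766923]), 'gripper_force': 0.0, 'opening': 0.09292122186580458}
scene {'intrinsics': array([[519.32219191,   0.        , 321.39102967],
       [  0.        , 519.32219191, 204.99971455],
       [  0.        ,   0.        ,   1.        ]]), 'origin': array([-0.25562772,  1.27077052,  0.87467142]), 'orientation': array([ 0.36252341, -1.35252165, -2.29120692])}
top {'intrinsics': array([[370.60054055,   0.        , 310.62822326],
       [  0.        , 370.60054055, 197.12962061],
       [  0.        ,   0.        ,   1.        ]]), 'origin': array([0.38714454, 0.00716654, 1.04849792]), 'orientation': array([ 0.06826402, -0.08577891, -1.5413301 ])}
```

View pics/scene0.png

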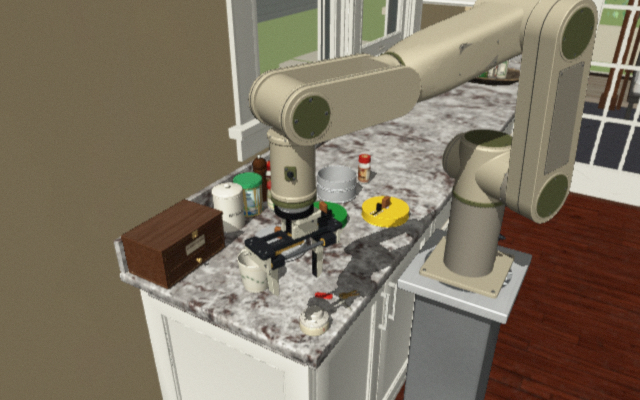

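View pics/top0.png

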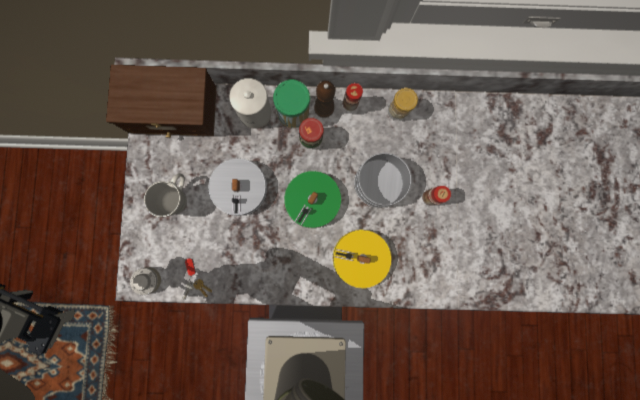

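The scene view is blocked by the gripper. The top view shows the plain cap at about (237,187), with its handle at (236,184) and its black catch at (237,205). The tin is at (384,181), the mug at (164,198), and the decoys are green and yellow.

Run:
```python
from h import *
s=load('top');P=cloud(s);g=s['im'].astype(int)
def fit(pts):
    A=np.c_[2*pts,np.ones(len(pts))];b=(pts**2).sum(1);c=np.linalg.lstsq(A,b,rcond=None)[0];return c[:2],np.sqrt(c[2]+c[:2]@c[:2])
def win(u,v,r,lo,hi):
    m=np.zeros((400,640),bool);m[v-r:v+r,u-r:u+r]=1;return m&(P[...,2]>lo)&(P[...,2]<hi)
def circ(u,v,r,lo,hi,z):
    m=win(u,v,r,lo,hi).astype(np.uint8);c=max(cv2.findContours(m,0,cv2.CHAIN_APPROX_NONE)[0],key=len)[:,0]
    q=np.array([ray(s,a,b,z)[:2] for a,b in c])
    for _ in range(4):
        C,rr=fit(q);e=abs(np.hypot(*(q-C).T)-rr);q=q[e<max(.004,0.7*e.max())]
    print('circ',C,rr,len(q),'zmed',np.nanmedian(P[...,2][m>0]));return C
circ(237,187,36,.03,.085,.04);circ(384,181,36,.07,.1,.085)
for nm,lo,hi in(('handle',.064,.09),):
    m=win(237,187,25,lo,hi);print(nm,m.sum(),np.nanmean(P[m],0)) if m.any() else print('none')
sub=s['im'][150:225,200:275]
hsv=cv2.cvtColor(s['im'],cv2.COLOR_RGB2HSV)
for nm,mm,z in(('wood',(hsv[...,1]>90)&(hsv[...,2]>40),.076),('black',hsv[...,2]<50,.068)):
    k=np.zeros((400,640),bool);k[162:214,212:262]=1;k&=mm;v,u=np.nonzero(k)
    print(nm,k.sum(),u.mean(),v.mean(),u.min(),u.max(),v.min(),v.max(),ray(s,u.mean(),v.mean(),z))
print('table',np.nanmedian(P[250:270,250:280,2]))
cv2.imwrite('pics/c.png',cv2.resize(sub[...,::-1],None,fx=7,fy=7,interpolation=cv2.INTER_NEAREST))
```

```text
circ [0.51053518 0.19993414] 0.07700498188460031 159 zmed 0.03917866754411636
circ [ 0.53596368 -0.19421621] 0.06906138629389602 149 zmed 0.08228927183701151
handle 92 [0.50205341 0.19969443 0.07243187]
wood 75 234.98666666666668 184.57333333333332 232 238 179 190 [0.51089588 0.19806697 0.076     ]
black 18 235.55555555555554 201.66666666666666 233 238 199 208 [0.46635307 0.19596918 0.068     ]
table -0.0008715305466175938
```

View pics/c.png

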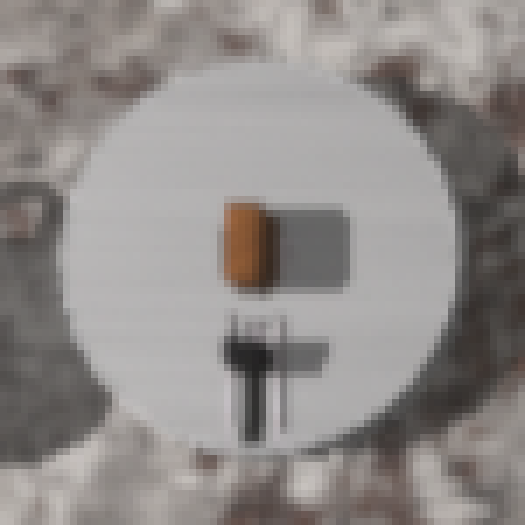

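The crop shows the handle above the cap's centre and the catch slot running straight down towards the robot, so cap +x is roughly world +x. The circle fits match the given sizes (radius 77 vs 78.5 mm and 69 vs 70 mm). I'll fly over the cap next.

Request:
arm_command(
  targets=[
    {"x": 0.578,"y": -0.714,"z": 0,"rz": 0.189},
    {"x": 0.578,"y": -0.714,"z": 0,"rz": 0.189},
    {"x": 0.578,"y": -0.714,"z": 0,"rz": 0.189},
    {"x": 0.578,"y": -0.714,"z": 0,"rz": 0.189},
    {"x": 0.578,"y": -0.714,"z": 0,"rz": 0.189},
    {"x": 0.578,"y": -0.714,"z": 0,"rz": 0.189},
    {"x": 0.578,"y": -0.714,"z": 0,"rz": 0.189},
    {"x": 0.578,"y": -0.714,"z": 0,"rz": 0.189},
    {"x": 0.578,"y": -0.714,"z": 0,"rz": 0.189},
    {"x": 0.578,"y": -0.714,"z": 0,"rz": 0.189},
  ],
)

```text
schema error: expected keys x, y, z, rx, ry, rz, claw
```

Request:
arm_command(
  targets=[
    {"x": 0,"y": 0,"z": 0},
    {"x": 0,"y": 0,"z": 0},
    {"x": 0,"y": 0,"z": 0},
    {"x": 0,"y": 0,"z": 0},
  ],
)

```text
schema error: expected keys x, y, z, rx, ry, rz, claw
```

Request:
arm_command(
  targets=[
    {"x": 0.578,"y": -0.714,"z": 0,"rx": 0,"ry": 0,"rz": 0.189,"claw": 0},
    {"x": 0.578,"y": -0.714,"z": 0,"rx": 0,"ry": 0,"rz": 0.189,"claw": 0},
    {"x": 0.578,"y": -0.714,"z": 0,"rx": 0,"ry": 0,"rz": 0.189,"claw": 0},
    {"x": 0.578,"y": -0.714,"z": 0,"rx": 0,"ry": 0,"rz": 0.189,"claw": 0},
    {"x": 0.578,"y": -0.714,"z": 0,"rx": 0,"ry": 0,"rz": 0.189,"claw": 0},
    {"x": 0.578,"y": -0.714,"z": 0,"rx": 0,"ry": 0,"rz": 0.189,"claw": 0},
    {"x": 0.578,"y": -0.714,"z": 0,"rx": 0,"ry": 0,"rz": 0.189,"claw": 0},
    {"x": 0.578,"y": -0.714,"z": 0,"rx": 0,"ry": 0,"rz": 0.189,"claw": 0},
    {"x": 0.578,"y": -0.714,"z": 0,"rx": 0,"ry": 0,"rz": 0.189,"claw": 0},
    {"x": 0.578,"y": -0.714,"z": 0,"rx": 0,"ry": 0,"rz": 0.189,"claw": 0},
  ],
)

```text
t: 0.93
tool_pos: [0.4805, 0.237, 0.2324]
orientation: [-0.001, -3.141, 0.0]
force: [0.4, -0.4, -0.3]
opening: 0.0929
gripper_force: 0.0
```

Request:
arm_command(
  targets=[
    {"x": 0.054,"y": -0.066,"z": 0,"rx": 0,"ry": 0,"rz": 0,"claw": 0},
    {"x": 0.054,"y": -0.066,"z": 0,"rx": 0,"ry": 0,"rz": 0,"claw": 0},
    {"x": 0.054,"y": -0.066,"z": 0,"rx": 0,"ry": 0,"rz": 0,"claw": 0},
    {"x": 0.054,"y": -0.066,"z": 0,"rx": 0,"ry": 0,"rz": 0,"claw": 0},
  ],
)

```text
t: 1.27
tool_pos: [0.5063, 0.206, 0.2322]
orientation: [-0.003, -3.14, -0.0]
force: [-0.5, 0.3, -0.9]
opening: 0.0928
gripper_force: 0.0
```

Run:
```python
from h import *
s=snap('wrist');cv2.imwrite('pics/w1.png',s['im'][...,::-1]);print(s['o'],s['R'],s['K'],robot.read_state()['tool_pos'])
```

```text
[0.43730733 0.20488551 0.38438987] [[ 2.28846891e-03 -9.69152252e-01 -2.46452176e-01]
 [ 9.99997357e-01  2.27250024e-03  3.49212295e-04]
 [ 2.21622747e-04 -2.46452323e-01  9.69154891e-01]] [[340.8734567    0.         321.29152625]
 [  0.         340.8734567  195.3341302 ]
 [  0.           0.           1.        ]] [0.5060248  0.20669133 0.2322548 ]
```

View pics/w1.png

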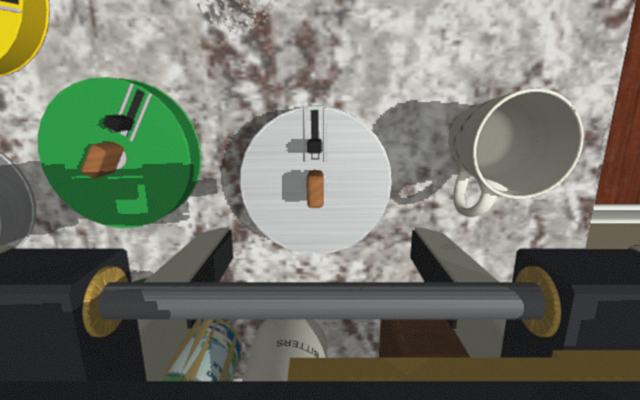

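The wrist view shows the cap disc at about (316,178), the handle at (316,188), the catch tab at (315,143) and its slot running up to (315,108). The mug is clear of the work.

```bash
cat >> h.py <<'E'
def fit(pts):
    A=np.c_[2*pts,np.ones(len(pts))];b=(pts**2).sum(1);c=np.linalg.lstsq(A,b,rcond=None)[0];return c[:2],np.sqrt(c[2]+c[:2]@c[:2])
def cents(s,mask,z):
    v,u=np.nonzero(mask);q=np.array([ray(s,a,b,z)[:2] for a,b in zip(u,v)]);return q
E
python3 - <<'E'
from h import *
s=load('wrist');P=cloud(s);hsv=cv2.cvtColor(s['im'],cv2.COLOR_RGB2HSV)
w=np.zeros((400,640),bool);w[100:256,236:396]=1
m=(w&(P[...,2]>.028)&(P[...,2]<.09)).astype(np.uint8)
c=max(cv2.findContours(m,0,cv2.CHAIN_APPROX_NONE)[0],key=len)[:,0]
q=np.array([ray(s,a,b,.04)[:2] for a,b in c]);
for _ in range(3):
    C,r=fit(q);e=abs(np.hypot(*(q-C).T)-r);q=q[e<.003]
print('circ',C,r,len(q),np.nanmedian(P[...,2][m>0]))
w[:]=0;w[165:212,300:330]=1
h=w&(hsv[...,1]>90);top=h&(P[...,2]>.07)
Q=cents(s,top,.076);print('handle top',h.sum(),top.sum(),Q.mean(0),Q.min(0),Q.max(0),np.nanmean(P[top],0), cv2.minAreaRect((Q*1000).astype(np.float32)))
w[:]=0;w[108:158,302:328]=1
b=w&(hsv[...,2]<60);v,u=np.nonzero(b)
Q=cents(s,b,.042);sl=Q[Q[:,0]<.46]
print('black',b.sum(),v.min(),v.max(),np.linalg.eigh(np.cov(sl.T))[1][:,1],sl.mean(0))
t=b&(P[...,2]>.06);Q=cents(s,t,.068);print('tab',t.sum(),Q.mean(0),Q.min(0),Q.max(0),np.nanmean(P[t],0))
print(robot.read_state()['tool_pos'])
E
```

```text
circ [0.51275213 0.19880347] 0.07749157937652576 422 0.040176573073390176
handle top 540 486 [0.51091951 0.1986824 ] [0.49640999 0.19147386] [0.52608261 0.20546836] [0.51103342 0.19867115 0.07547738] ((511.24615478515625, 198.45989990234375), (13.96761703491211, 29.65472984313965), 89.8982162475586)
black 326 111 152 [-9.99999943e-01  3.36948543e-04] [0.4496418  0.19779676]
tab 170 [0.47067635 0.19801378] [0.46522484 0.19163138] [0.47627759 0.20370381] [0.47066159 0.19801424 0.06804655]
[0.5060248  0.20669133 0.2322548 ]
```

Request:
arm_command(
  targets=[
    {"x": 0.01,"y": -0.016,"z": -0.08,"rx": 0,"ry": 0,"rz": 0,"claw": 80},
    {"x": 0.01,"y": -0.016,"z": -0.16,"rx": 0,"ry": 0,"rz": 0,"claw": 80},
    {"x": 0.01,"y": -0.016,"z": -0.24,"rx": 0,"ry": 0,"rz": 0,"claw": 80},
    {"x": 0.01,"y": -0.016,"z": -0.24,"rx": 0,"ry": 0,"rz": 0,"claw": 80},
    {"x": 0.01,"y": -0.016,"z": -0.24,"rx": 0,"ry": 0,"rz": 0,"claw": 80},
    {"x": 0.01,"y": -0.016,"z": -0.24,"rx": 0,"ry": 0,"rz": 0,"claw": 80},
  ],
  squeeze=40,
)

```text
t: 1.82
tool_pos: [0.5123, 0.1993, 0.1149]
orientation: [-0.001, 3.14, 0.001]
force: [0.9, -0.1, 1.1]
opening: 0.0642
gripper_force: 0.0
```

Request:
arm_command(
  targets=[
    {"x": -0.002,"y": -0.001,"z": -0.06,"rx": 0,"ry": 0,"rz": 0,"claw": 80},
    {"x": -0.002,"y": -0.001,"z": -0.108,"rx": 0,"ry": 0,"rz": 0,"claw": 80},
    {"x": -0.002,"y": -0.001,"z": -0.108,"rx": 0,"ry": 0,"rz": 0,"claw": 80},
    {"x": -0.002,"y": -0.001,"z": -0.108,"rx": 0,"ry": 0,"rz": 0,"claw": 80},
    {"x": -0.002,"y": -0.001,"z": -0.108,"rx": 0,"ry": 0,"rz": 0,"claw": 80},
  ],
)

```text
t: 2.23
tool_pos: [0.5128, 0.1983, 0.062]
orientation: [0.001, 3.138, 0.002]
force: [-0.2, 1.1, 0.4]
opening: 0.064
gripper_force: 0.0
```

Request:
arm_command(
  targets=[
    {"x": -0.003,"y": 0,"z": -0.006,"rx": 0,"ry": 0,"rz": 0,"claw": 80},
    {"x": -0.003,"y": 0,"z": -0.006,"rx": 0,"ry": 0,"rz": 0,"claw": 80},
    {"x": -0.003,"y": 0,"z": -0.006,"rx": 0,"ry": 0,"rz": 0,"claw": 255},
    {"x": -0.003,"y": 0,"z": -0.006,"rx": 0,"ry": 0,"rz": 0,"claw": 255},
    {"x": -0.003,"y": 0,"z": -0.006,"rx": 0,"ry": 0,"rz": 0,"claw": 255},
    {"x": -0.003,"y": 0,"z": -0.006,"rx": 0,"ry": 0,"rz": 0,"claw": 255},
    {"x": -0.003,"y": 0,"z": -0.006,"rx": 0,"ry": 0,"rz": 0,"claw": 255},
    {"x": -0.003,"y": 0,"z": -0.006,"rx": 0,"ry": 0,"rz": 0,"claw": 255},
    {"x": -0.003,"y": 0,"z": -0.006,"rx": 0,"ry": 0,"rz": 0,"claw": 255},
    {"x": -0.003,"y": 0,"z": -0.006,"rx": 0,"ry": 0,"rz": 0,"claw": 255},
  ],
  squeeze=40,
)

```text
t: 3.07
tool_pos: [0.5092, 0.1977, 0.0556]
orientation: [-0.001, -3.142, -0.001]
force: [0.8, 2.4, -0.9]
opening: 0.0158
gripper_force: 40.0
```

Request:
arm_command(
  targets=[
    {"x": 0,"y": 0,"z": 0.02,"rx": 0,"ry": 0,"rz": 0,"claw": 255},
    {"x": 0,"y": 0,"z": 0.06,"rx": 0,"ry": 0,"rz": 0,"claw": 255},
    {"x": 0,"y": 0,"z": 0.1,"rx": 0,"ry": 0,"rz": 0,"claw": 255},
    {"x": 0,"y": 0,"z": 0.15,"rx": 0,"ry": 0,"rz": 0,"claw": 255},
    {"x": 0,"y": 0,"z": 0.2,"rx": 0,"ry": 0,"rz": 0,"claw": 255},
    {"x": 0,"y": 0,"z": 0.25,"rx": 0,"ry": 0,"rz": 0,"claw": 255},
    {"x": 0,"y": 0,"z": 0.3,"rx": 0,"ry": 0,"rz": 0,"claw": 255},
    {"x": 0,"y": 0,"z": 0.34,"rx": 0,"ry": 0,"rz": 0,"claw": 255},
    {"x": 0,"y": 0,"z": 0.36,"rx": 0,"ry": 0,"rz": 0,"claw": 255},
    {"x": 0,"y": 0,"z": 0.36,"rx": 0,"ry": 0,"rz": 0,"claw": 255},
  ],
)

```text
t: 3.9
tool_pos: [0.5104, 0.1977, 0.2385]
orientation: [0.001, 3.138, 0.002]
force: [0.5, -0.6, -4.7]
opening: 0.0158
gripper_force: 40.0
```

Request:
arm_command(
  targets=[
    {"x": 0.0,"y": -0.04,"z": 0,"rx": 0,"ry": 0,"rz": 0,"claw": 255},
    {"x": 0.0,"y": -0.09,"z": 0,"rx": 0,"ry": 0,"rz": 0,"claw": 255},
    {"x": 0.0,"y": -0.15,"z": 0,"rx": 0,"ry": 0,"rz": 0,"claw": 255},
    {"x": 0.0,"y": -0.21,"z": 0,"rx": 0,"ry": 0,"rz": 0,"claw": 255},
    {"x": 0.0,"y": -0.27,"z": 0,"rx": 0,"ry": 0,"rz": 0,"claw": 255},
    {"x": 0.0,"y": -0.33,"z": 0,"rx": 0,"ry": 0,"rz": 0,"claw": 255},
    {"x": 0.0,"y": -0.38,"z": 0,"rx": 0,"ry": 0,"rz": 0,"claw": 255},
    {"x": 0.0,"y": -0.42,"z": 0,"rx": 0,"ry": 0,"rz": 0,"claw": 255},
    {"x": 0.0,"y": -0.44,"z": 0,"rx": 0,"ry": 0,"rz": 0,"claw": 255},
    {"x": 0.0,"y": -0.44,"z": 0,"rx": 0,"ry": 0,"rz": 0,"claw": 255},
  ],
)

```text
t: 4.73
tool_pos: [0.5083, -0.0244, 0.2337]
orientation: [-0.005, -3.139, 0.0]
force: [-0.4, -0.4, -6.2]
opening: 0.0156
gripper_force: 40.0
```

Run:
```python
from h import *
s=snap('wrist');t=snap('top');cv2.imwrite('pics/w2.png',np.vstack([s['im'],t['im'][100:300]])[...,::-1]);print(robot.read_state()['tool_pos'])
```

```text
[ 0.50865422 -0.02224209  0.23431899]
```

View pics/w2.png

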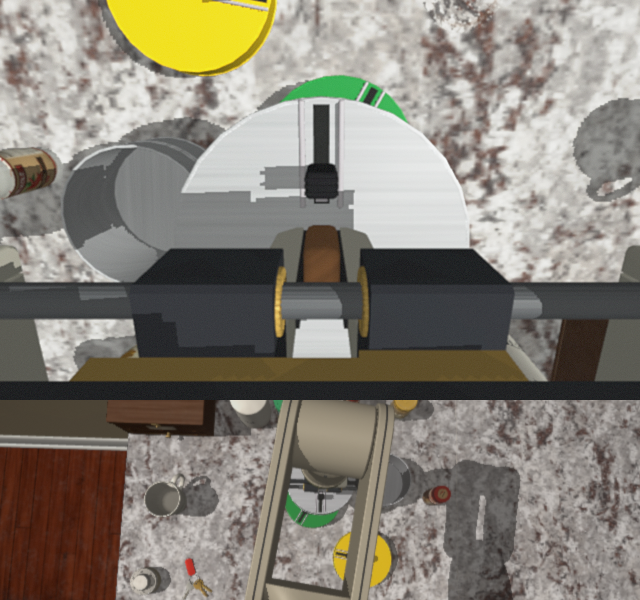

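The wrist view shows the pair held level with the catch tab still by the handle at (321,181). The left half of the tin rim is visible, with its left edge at (64,200). I'll fit both circles in this view.

Run:
```python
from h import *
from scipy.optimize import least_squares
s=load('wrist');P=cloud(s)
w=np.zeros((400,640),bool);w[120:290,40:260]=1
m=w&(P[...,2]>.078)&(P[...,2]<.092);q=P[m][:,:2]
print('n',m.sum(),np.median(P[m][:,2]))
f=lambda p:np.hypot(q[:,0]-p[0],q[:,1]-p[1])-.06875
r=least_squares(f,[.536,-.194],loss='soft_l1',f_scale=.001);print('tin',r.x,np.median(abs(r.fun)),np.ptp(np.arctan2(*(q-r.x).T)))
C=[.536,-.194]
g=(abs(r.fun)<.004);print(g.mean(),fit(q[g]))
z=robot.read_state()['tool_pos'][2]-.0556+.04
w[:]=0;w[95:240,175:475]=1
m=(w&(abs(P[...,2]-z)<.008)).astype(np.uint8);print('cap z',z,np.nanmedian(P[...,2][m>0]))
zc=np.nanmedian(P[...,2][m>0])
c=max(cv2.findContours(m,0,cv2.CHAIN_APPROX_NONE)[0],key=len)[:,0];c=c[(c[:,1]<236)&(c[:,0]>177)&(c[:,0]<473)]
Q=np.array([ray(s,a,b,zc)[:2] for a,b in c])
for _ in range(4):
    C,rr=fit(Q);e=abs(np.hypot(*(Q-C).T)-rr);Q=Q[e<max(.003,e.max()*.6)]
print('cap',C,rr,len(Q),robot.read_state()['tool_pos'])
```

```text
n 1632 0.08363108132744793
tin [ 0.53850401 -0.19607992] 0.0005851051145115971 6.281699924238424
1.0 (array([ 0.53824265, -0.19662408]), np.float64(0.06830630221989657))
cap z 0.218718992609957 0.21840344734047865
cap [ 0.51155445 -0.02560951] 0.07742290620735577 326 [ 0.50865422 -0.02224209  0.23431899]
```

Request:
arm_command(
  targets=[
    {"x": 0.01,"y": -0.04,"z": 0,"rx": 0,"ry": 0,"rz": 0,"claw": 255},
    {"x": 0.02,"y": -0.09,"z": 0,"rx": 0,"ry": 0,"rz": 0,"claw": 255},
    {"x": 0.03,"y": -0.15,"z": 0,"rx": 0,"ry": 0,"rz": 0,"claw": 255},
    {"x": 0.04,"y": -0.21,"z": 0,"rx": 0,"ry": 0,"rz": 0,"claw": 255},
    {"x": 0.05,"y": -0.27,"z": 0,"rx": 0,"ry": 0,"rz": 0,"claw": 255},
    {"x": 0.053,"y": -0.31,"z": 0,"rx": 0,"ry": 0,"rz": 0,"claw": 255},
    {"x": 0.053,"y": -0.342,"z": 0,"rx": 0,"ry": 0,"rz": 0,"claw": 255},
    {"x": 0.053,"y": -0.342,"z": -0.02,"rx": 0,"ry": 0,"rz": 0,"claw": 255},
    {"x": 0.053,"y": -0.342,"z": -0.06,"rx": 0,"ry": 0,"rz": 0,"claw": 255},
    {"x": 0.053,"y": -0.342,"z": -0.08,"rx": 0,"ry": 0,"rz": 0,"claw": 255},
  ],
)

```text
t: 5.67
tool_pos: [0.5353, -0.1919, 0.1929]
orientation: [0.0, -3.139, -0.003]
force: [-0.1, 1.0, -5.6]
opening: 0.0158
gripper_force: 40.0
```

Request:
arm_command(
  targets=[
    {"x": 0,"y": 0,"z": -0.02,"rx": 0,"ry": 0,"rz": 0,"claw": 255},
    {"x": 0,"y": 0,"z": -0.05,"rx": 0,"ry": 0,"rz": 0,"claw": 255},
    {"x": 0,"y": 0,"z": -0.05,"rx": 0,"ry": 0,"rz": 0,"claw": 255},
    {"x": 0,"y": 0,"z": -0.05,"rx": 0,"ry": 0,"rz": 0,"claw": 255},
  ],
)

```text
t: 6.0
tool_pos: [0.5351, -0.1923, 0.1695]
orientation: [0.0, -3.139, -0.002]
force: [-0.3, -0.8, -4.3]
opening: 0.016
gripper_force: 40.0
```

Request:
arm_command(
  targets=[
    {"x": 0,"y": -0.002,"z": -0.015,"rx": 0,"ry": 0,"rz": 0,"claw": 255},
    {"x": 0,"y": -0.002,"z": -0.03,"rx": 0,"ry": 0,"rz": 0,"claw": 255},
    {"x": 0,"y": -0.002,"z": -0.042,"rx": 0,"ry": 0,"rz": 0,"claw": 255},
    {"x": 0,"y": -0.002,"z": -0.05,"rx": 0,"ry": 0,"rz": 0,"claw": 255},
    {"x": 0,"y": -0.002,"z": -0.056,"rx": 0,"ry": 0,"rz": 0,"claw": 255},
    {"x": 0,"y": -0.002,"z": -0.056,"rx": 0,"ry": 0,"rz": 0,"claw": 255},
  ],
)

```text
t: 6.5
tool_pos: [0.5353, -0.1944, 0.1417]
orientation: [-0.001, -3.14, -0.001]
force: [0.0, 0.5, -6.0]
opening: 0.0158
gripper_force: 40.0
```

Request:
arm_command(
  targets=[
    {"x": 0,"y": 0,"z": -0.006,"rx": 0,"ry": 0,"rz": 0,"claw": 255},
    {"x": 0,"y": 0,"z": -0.012,"rx": 0,"ry": 0,"rz": 0,"claw": 255},
    {"x": 0,"y": 0,"z": -0.018,"rx": 0,"ry": 0,"rz": 0,"claw": 255},
    {"x": 0,"y": 0,"z": -0.018,"rx": 0,"ry": 0,"rz": 0,"claw": 255},
    {"x": 0,"y": 0,"z": -0.018,"rx": 0,"ry": 0,"rz": 0,"claw": 255},
  ],
)

```text
t: 6.92
tool_pos: [0.5356, -0.1945, 0.1334]
orientation: [-0.001, -3.141, -0.0]
force: [-0.1, 0.3, -5.2]
opening: 0.016
gripper_force: 40.0
```

Request:
arm_command(
  targets=[
    {"x": 0,"y": 0,"z": -0.004,"rx": 0,"ry": 0,"rz": 0,"claw": 255},
    {"x": 0,"y": 0,"z": -0.008,"rx": 0,"ry": 0,"rz": 0,"claw": 255},
    {"x": 0,"y": 0,"z": -0.011,"rx": 0,"ry": 0,"rz": 0,"claw": 255},
    {"x": 0,"y": 0,"z": -0.011,"rx": 0,"ry": 0,"rz": 0,"claw": 255},
    {"x": 0,"y": 0,"z": -0.011,"rx": 0,"ry": 0,"rz": 0,"claw": 255},
  ],
)

```text
t: 7.33
tool_pos: [0.5362, -0.1947, 0.1286]
orientation: [0.001, 3.141, -0.001]
force: [-0.5, 0.3, -1.1]
opening: 0.0156
gripper_force: 40.0
```

Request:
arm_command(
  targets=[
    {"x": 0,"y": 0,"z": -0.002,"rx": 0,"ry": 0,"rz": 0,"claw": 255},
    {"x": 0,"y": 0,"z": -0.004,"rx": 0,"ry": 0,"rz": 0,"claw": 255},
    {"x": 0,"y": 0,"z": -0.004,"rx": 0,"ry": 0,"rz": 0,"claw": 255},
    {"x": 0,"y": 0,"z": -0.004,"rx": 0,"ry": 0,"rz": 0,"claw": 255},
  ],
)

```text
t: 7.67
tool_pos: [0.5362, -0.1947, 0.1285]
orientation: [0.001, 3.14, -0.001]
force: [-6.7, 3.7, 13.6]
opening: 0.0158
gripper_force: 40.0
```

Fully seated: z matches 0.1286 and the force has risen to 13.6 N. Next I release and rise for a look.

Request:
arm_command(
  targets=[
    {"x": 0,"y": 0,"z": 0.004,"rx": 0,"ry": 0,"rz": 0,"claw": 255},
    {"x": 0,"y": 0,"z": 0.004,"rx": 0,"ry": 0,"rz": 0,"claw": 100},
    {"x": 0,"y": 0,"z": 0.004,"rx": 0,"ry": 0,"rz": 0,"claw": 100},
    {"x": 0,"y": 0,"z": 0.004,"rx": 0,"ry": 0,"rz": 0,"claw": 100},
    {"x": 0,"y": 0,"z": 0.004,"rx": 0,"ry": 0,"rz": 0,"claw": 100},
    {"x": 0,"y": 0,"z": 0.04,"rx": 0,"ry": 0,"rz": 0,"claw": 100},
    {"x": 0,"y": 0,"z": 0.1,"rx": 0,"ry": 0,"rz": 0,"claw": 100},
    {"x": 0,"y": 0,"z": 0.16,"rx": 0,"ry": 0,"rz": 0,"claw": 100},
    {"x": 0,"y": 0,"z": 0.16,"rx": 0,"ry": 0,"rz": 0,"claw": 100},
    {"x": 0,"y": 0,"z": 0.16,"rx": 0,"ry": 0,"rz": 0,"claw": 100},
  ],
)

```text
t: 8.5
tool_pos: [0.5373, -0.1953, 0.2088]
orientation: [0.001, 3.137, -0.003]
force: [-0.2, 0.5, 0.7]
opening: 0.0567
gripper_force: 0.0
```

Run:
```python
from h import *
s=snap('wrist');cv2.imwrite('pics/w3.png',s['im'][...,::-1]);print(robot.read_state()['tool_pos'])
P=cloud(s);hsv=cv2.cvtColor(s['im'],cv2.COLOR_RGB2HSV)
h=(hsv[...,1]>90)&(abs(P[...,2]-.149)<.006)&(abs(P[...,0]-.536)<.03)&(abs(P[...,1]+.195)<.03)
print('handle',h.sum(),np.nanmean(P[h],0),np.nanmin(P[h],0),np.nanmax(P[h],0))
t=(hsv[...,2]<60)&(abs(P[...,2]-.141)<.008)&(abs(P[...,0]-.496)<.04)&(abs(P[...,1]+.195)<.02)
print('tab',t.sum(),np.nanmean(P[t],0),np.nanmin(P[t],0),np.nanmax(P[t],0))
k=(abs(P[...,2]-.113)<.008)&(np.hypot(P[...,0]-.536,P[...,1]+.195)<.09)
A=P[k];c,*_=np.linalg.lstsq(np.c_[A[:,:2]-[.536,-.195],np.ones(len(A))],A[:,2],rcond=None);print('cap top plane',c)
```

```text
[ 0.53624149 -0.19476706  0.20669264]
handle 973 [ 0.53797017 -0.19590707  0.14848772] [ 0.52372847 -0.20344561  0.14329599] [ 0.55404213 -0.18885413  0.15080023]
tab 372 [ 0.49756683 -0.19609953  0.1410788 ] [ 0.49249945 -0.20269024  0.1330281 ] [ 0.50375658 -0.18967044  0.14405625]
cap top plane [-0.00274448 -0.00015054  0.1131378 ]
```

View pics/w3.png

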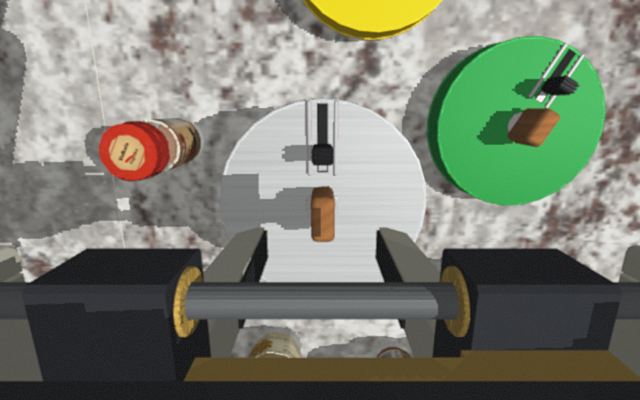

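The cap sits flat with its top at 0.1131 m (expected 0.113), the tab is 40 mm from the axis at (322,154), and nothing else has moved. Next I descend on the tab.

Request:
arm_command(
  targets=[
    {"x": -0.078,"y": 0,"z": 0,"rx": 0,"ry": 0,"rz": 0,"claw": 120},
    {"x": -0.078,"y": 0,"z": -0.03,"rx": 0,"ry": 0,"rz": 0,"claw": 120},
    {"x": -0.078,"y": 0,"z": -0.08,"rx": 0,"ry": 0,"rz": 0,"claw": 120},
    {"x": -0.078,"y": 0,"z": -0.12,"rx": 0,"ry": 0,"rz": 0,"claw": 120},
    {"x": -0.078,"y": 0,"z": -0.14,"rx": 0,"ry": 0,"rz": 0,"claw": 120},
    {"x": -0.078,"y": 0,"z": -0.14,"rx": 0,"ry": 0,"rz": 0,"claw": 120},
    {"x": -0.078,"y": 0,"z": -0.14,"rx": 0,"ry": 0,"rz": 0,"claw": 120},
  ],
  squeeze=15,
)

```text
t: 9.13
tool_pos: [0.496, -0.1942, 0.1351]
orientation: [-0.001, -3.139, -0.002]
force: [0.8, 0.0, 1.1]
opening: 0.0491
gripper_force: 0.0
```

Request:
arm_command(
  targets=[
    {"x": 0.002,"y": -0.001,"z": -0.006,"rx": 0,"ry": 0,"rz": 0,"claw": 120},
    {"x": 0.002,"y": -0.001,"z": -0.006,"rx": 0,"ry": 0,"rz": 0,"claw": 120},
    {"x": 0.002,"y": -0.001,"z": -0.006,"rx": 0,"ry": 0,"rz": 0,"claw": 255},
    {"x": 0.002,"y": -0.001,"z": -0.006,"rx": 0,"ry": 0,"rz": 0,"claw": 255},
    {"x": 0.002,"y": -0.001,"z": -0.006,"rx": 0,"ry": 0,"rz": 0,"claw": 255},
    {"x": 0.002,"y": -0.001,"z": -0.006,"rx": 0,"ry": 0,"rz": 0,"claw": 255},
    {"x": 0.002,"y": -0.001,"z": -0.006,"rx": 0,"ry": 0,"rz": 0,"claw": 255},
    {"x": 0.002,"y": -0.001,"z": -0.006,"rx": 0,"ry": 0,"rz": 0,"claw": 255},
    {"x": 0.002,"y": -0.001,"z": -0.006,"rx": 0,"ry": 0,"rz": 0,"claw": 255},
    {"x": 0.002,"y": -0.001,"z": -0.006,"rx": 0,"ry": 0,"rz": 0,"claw": 255},
  ],
  squeeze=15,
)

```text
t: 9.97
tool_pos: [0.4978, -0.195, 0.1333]
orientation: [0.001, 3.142, 0.0]
force: [-1.1, 0.3, 1.1]
opening: 0.0136
gripper_force: 15.0
```

Request:
arm_command(
  targets=[
    {"x": -0.006,"y": 0,"z": 0,"rx": 0,"ry": 0,"rz": 0,"claw": 255},
    {"x": -0.014,"y": 0,"z": 0,"rx": 0,"ry": 0,"rz": 0,"claw": 255},
    {"x": -0.022,"y": 0,"z": 0,"rx": 0,"ry": 0,"rz": 0,"claw": 255},
    {"x": -0.03,"y": 0,"z": 0,"rx": 0,"ry": 0,"rz": 0,"claw": 255},
    {"x": -0.038,"y": 0,"z": 0,"rx": 0,"ry": 0,"rz": 0,"claw": 255},
    {"x": -0.046,"y": 0,"z": 0,"rx": 0,"ry": 0,"rz": 0,"claw": 255},
    {"x": -0.052,"y": 0,"z": 0,"rx": 0,"ry": 0,"rz": 0,"claw": 255},
    {"x": -0.055,"y": 0,"z": 0,"rx": 0,"ry": 0,"rz": 0,"claw": 255},
    {"x": -0.055,"y": 0,"z": 0,"rx": 0,"ry": 0,"rz": 0,"claw": 255},
  ],
)

```text
t: 10.72
tool_pos: [0.4697, -0.1951, 0.1332]
orientation: [-0.002, -3.141, -0.0]
force: [-1.1, 0.4, 1.3]
opening: 0.0135
gripper_force: 15.0
```

Request:
arm_command(
  targets=[
    {"x": -0.002,"y": 0,"z": 0,"rx": 0,"ry": 0,"rz": 0,"claw": 255},
    {"x": -0.003,"y": 0,"z": 0,"rx": 0,"ry": 0,"rz": 0,"claw": 255},
    {"x": -0.003,"y": 0,"z": 0,"rx": 0,"ry": 0,"rz": 0,"claw": 255},
  ],
)

```text
t: 10.97
tool_pos: [0.4688, -0.1951, 0.1332]
orientation: [0.001, 3.142, -0.0]
force: [1.6, 0.8, 0.4]
opening: 0.0139
gripper_force: 15.0
```

Request:
arm_command(
  targets=[
    {"x": 0,"y": 0,"z": 0,"rx": 0,"ry": 0,"rz": 0,"claw": 120},
    {"x": 0,"y": 0,"z": 0,"rx": 0,"ry": 0,"rz": 0,"claw": 120},
    {"x": 0,"y": 0,"z": 0,"rx": 0,"ry": 0,"rz": 0,"claw": 120},
    {"x": 0,"y": 0,"z": 0,"rx": 0,"ry": 0,"rz": 0,"claw": 120},
    {"x": 0,"y": 0,"z": 0.06,"rx": 0,"ry": 0,"rz": 0,"claw": 120},
    {"x": 0,"y": 0,"z": 0.12,"rx": 0,"ry": 0,"rz": 0,"claw": 120},
    {"x": 0.06,"y": 0,"z": 0.14,"rx": 0,"ry": 0,"rz": 0,"claw": 120},
    {"x": 0.134,"y": 0,"z": 0.14,"rx": 0,"ry": 0,"rz": 0,"claw": 120},
    {"x": 0.134,"y": 0,"z": 0.14,"rx": 0,"ry": 0,"rz": 0,"claw": 120},
    {"x": 0.134,"y": 0,"z": 0.14,"rx": 0,"ry": 0,"rz": 0,"claw": 120},
  ],
)

```text
t: 11.8
tool_pos: [0.5364, -0.1947, 0.2017]
orientation: [0.0, -3.139, -0.002]
force: [-0.3, -0.7, -0.4]
opening: 0.0495
gripper_force: 0.0
```

Run:
```python
from h import *
s=snap('wrist');cv2.imwrite('pics/w4.png',s['im'][...,::-1]);print(robot.read_state()['tool_pos'],robot.read_state()['opening'])
P=cloud(s);hsv=cv2.cvtColor(s['im'],cv2.COLOR_RGB2HSV)
h=(hsv[...,1]>90)&(abs(P[...,2]-.149)<.006)&(abs(P[...,0]-.536)<.03)&(abs(P[...,1]+.195)<.03)
print('handle',h.sum(),np.nanmean(P[h],0),np.nanmin(P[h],0),np.nanmax(P[h],0))
t=(hsv[...,2]<60)&(abs(P[...,2]-.141)<.008)&(abs(P[...,0]-.48)<.05)&(abs(P[...,1]+.195)<.02)
print('tab',t.sum(),np.nanmean(P[t],0),np.nanmin(P[t],0),np.nanmax(P[t],0))
k=(abs(P[...,2]-.113)<.008)&(np.hypot(P[...,0]-.536,P[...,1]+.195)<.09)
A=P[k];c,*_=np.linalg.lstsq(np.c_[A[:,:2]-[.536,-.195],np.ones(len(A))],A[:,2],rcond=None);print('cap top plane',c)
```

```text
[ 0.5355123  -0.19476665  0.20205681] 0.04928934060484933
handle 1056 [ 0.53207444 -0.19611245  0.14842839] [ 0.51773257 -0.20368438  0.14318399] [ 0.54861255 -0.18899071  0.15101943]
tab 389 [ 0.46939236 -0.19646435  0.14148914] [ 0.46396987 -0.20281097  0.13897583] [ 0.47466522 -0.18996406  0.14406652]
cap top plane [-0.00162381 -0.0001731   0.11311927]
```

View pics/w4.png

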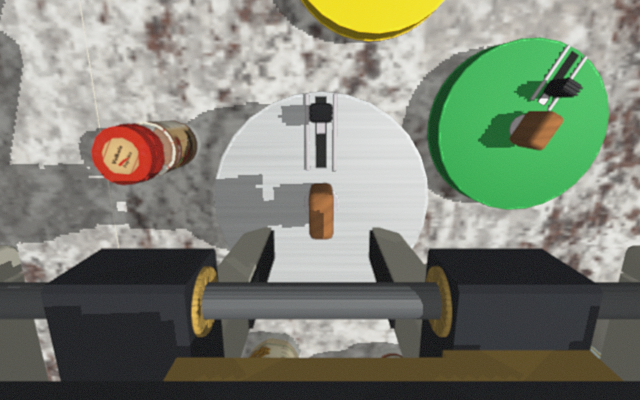

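The catch tab is at (320,110), but the cap itself slid about 6 mm with it. The tab is only 62.7 mm from the axis, so the joint is about 0.023, and the cap is still flat. I'll re-grip and pull the remaining 5–6 mm now that the cap should be against its stop.

Request:
arm_command(
  targets=[
    {"x": -0.07,"y": 0,"z": 0,"rx": 0,"ry": 0,"rz": 0,"claw": 120},
    {"x": -0.133,"y": 0,"z": 0,"rx": 0,"ry": 0,"rz": 0,"claw": 120},
    {"x": -0.133,"y": 0,"z": -0.03,"rx": 0,"ry": 0,"rz": 0,"claw": 120},
    {"x": -0.133,"y": 0,"z": -0.08,"rx": 0,"ry": 0,"rz": 0,"claw": 120},
    {"x": -0.133,"y": 0,"z": -0.12,"rx": 0,"ry": 0,"rz": 0,"claw": 120},
    {"x": -0.133,"y": 0,"z": -0.138,"rx": 0,"ry": 0,"rz": 0,"claw": 120},
    {"x": -0.133,"y": 0,"z": -0.138,"rx": 0,"ry": 0,"rz": 0,"claw": 120},
    {"x": -0.133,"y": 0,"z": -0.138,"rx": 0,"ry": 0,"rz": 0,"claw": 120},
  ],
)

```text
t: 12.52
tool_pos: [0.4687, -0.195, 0.1345]
orientation: [-0.002, -3.141, -0.0]
force: [0.4, -0.1, 1.0]
opening: 0.0493
gripper_force: 0.0
```

Request:
arm_command(
  targets=[
    {"x": 0,"y": 0,"z": -0.001,"rx": 0,"ry": 0,"rz": 0,"claw": 255},
    {"x": 0,"y": 0,"z": -0.001,"rx": 0,"ry": 0,"rz": 0,"claw": 255},
    {"x": 0,"y": 0,"z": -0.001,"rx": 0,"ry": 0,"rz": 0,"claw": 255},
    {"x": 0,"y": 0,"z": -0.001,"rx": 0,"ry": 0,"rz": 0,"claw": 255},
    {"x": 0,"y": 0,"z": -0.001,"rx": 0,"ry": 0,"rz": 0,"claw": 255},
    {"x": 0,"y": 0,"z": -0.001,"rx": 0,"ry": 0,"rz": 0,"claw": 255},
    {"x": 0,"y": 0,"z": -0.001,"rx": 0,"ry": 0,"rz": 0,"claw": 255},
    {"x": 0,"y": 0,"z": -0.001,"rx": 0,"ry": 0,"rz": 0,"claw": 255},
  ],
  squeeze=25,
)

```text
t: 13.18
tool_pos: [0.4694, -0.1951, 0.1339]
orientation: [0.001, 3.141, -0.0]
force: [0.1, -0.2, 1.1]
opening: 0.0138
gripper_force: 25.0
```

Request:
arm_command(
  targets=[
    {"x": -0.003,"y": 0,"z": 0,"rx": 0,"ry": 0,"rz": 0,"claw": 255},
    {"x": -0.006,"y": 0,"z": 0,"rx": 0,"ry": 0,"rz": 0,"claw": 255},
    {"x": -0.009,"y": 0,"z": 0,"rx": 0,"ry": 0,"rz": 0,"claw": 255},
    {"x": -0.011,"y": 0,"z": 0,"rx": 0,"ry": 0,"rz": 0,"claw": 255},
    {"x": -0.011,"y": 0,"z": 0,"rx": 0,"ry": 0,"rz": 0,"claw": 255},
  ],
)

```text
t: 13.6
tool_pos: [0.4646, -0.1951, 0.1338]
orientation: [0.001, 3.139, -0.001]
force: [6.9, 0.1, -2.9]
opening: 0.0137
gripper_force: 25.0
```

At the stop (6.9 N). I'll relax the pull, release and verify.

Request:
arm_command(
  targets=[
    {"x": 0.002,"y": 0,"z": 0,"rx": 0,"ry": 0,"rz": 0,"claw": 255},
    {"x": 0.002,"y": 0,"z": 0,"rx": 0,"ry": 0,"rz": 0,"claw": 120},
    {"x": 0.002,"y": 0,"z": 0,"rx": 0,"ry": 0,"rz": 0,"claw": 120},
    {"x": 0.002,"y": 0,"z": 0,"rx": 0,"ry": 0,"rz": 0,"claw": 120},
    {"x": 0.002,"y": 0,"z": 0.06,"rx": 0,"ry": 0,"rz": 0,"claw": 120},
    {"x": 0.002,"y": 0,"z": 0.12,"rx": 0,"ry": 0,"rz": 0,"claw": 120},
    {"x": 0.06,"y": 0,"z": 0.14,"rx": 0,"ry": 0,"rz": 0,"claw": 120},
    {"x": 0.134,"y": 0,"z": 0.14,"rx": 0,"ry": 0,"rz": 0,"claw": 120},
    {"x": 0.134,"y": 0,"z": 0.14,"rx": 0,"ry": 0,"rz": 0,"claw": 120},
    {"x": 0.134,"y": 0,"z": 0.14,"rx": 0,"ry": 0,"rz": 0,"claw": 120},
  ],
)

```text
t: 14.43
tool_pos: [0.5312, -0.1947, 0.2021]
orientation: [0.0, -3.139, -0.002]
force: [-0.5, -0.2, 0.5]
opening: 0.0493
gripper_force: 0.0
```

Run:
```python
from h import *
s=snap('wrist');print(robot.read_state()['tool_pos'],robot.read_state()['opening'])
P=cloud(s);hsv=cv2.cvtColor(s['im'],cv2.COLOR_RGB2HSV)
h=(hsv[...,1]>90)&(abs(P[...,2]-.149)<.006)&(abs(P[...,0]-.536)<.03)&(abs(P[...,1]+.195)<.03)
print('handle',h.sum(),np.nanmean(P[h],0))
t=(hsv[...,2]<60)&(abs(P[...,2]-.141)<.008)&(abs(P[...,0]-.48)<.05)&(abs(P[...,1]+.195)<.02)
print('tab',t.sum(),np.nanmean(P[t],0),np.nanmin(P[t],0),np.nanmax(P[t],0))
k=(abs(P[...,2]-.113)<.008)&(np.hypot(P[...,0]-.536,P[...,1]+.195)<.09)
A=P[k];c,*_=np.linalg.lstsq(np.c_[A[:,:2]-[.536,-.195],np.ones(len(A))],A[:,2],rcond=None);print('cap top plane',c)
```

```text
[ 0.53033304 -0.1947866   0.20243933] 0.04919977009048862
handle 1053 [ 0.53123954 -0.19612623  0.14843158]
tab 375 [ 0.46502784 -0.19658378  0.14155064] [ 0.45990867 -0.20284393  0.13891767] [ 0.47062284 -0.18996925  0.14390698]
cap top plane [-0.00126864 -0.00015839  0.11310818]
```

The tab-to-axis distance is now 66.2 mm, which is only marginally past the threshold. I'll pull once more for certainty.

Request:
arm_command(
  targets=[
    {"x": -0.07,"y": 0,"z": 0,"rx": 0,"ry": 0,"rz": 0,"claw": 120},
    {"x": -0.131,"y": 0,"z": 0,"rx": 0,"ry": 0,"rz": 0,"claw": 120},
    {"x": -0.131,"y": 0,"z": -0.03,"rx": 0,"ry": 0,"rz": 0,"claw": 120},
    {"x": -0.131,"y": 0,"z": -0.08,"rx": 0,"ry": 0,"rz": 0,"claw": 120},
    {"x": -0.131,"y": 0,"z": -0.12,"rx": 0,"ry": 0,"rz": 0,"claw": 120},
    {"x": -0.131,"y": 0,"z": -0.138,"rx": 0,"ry": 0,"rz": 0,"claw": 120},
    {"x": -0.131,"y": 0,"z": -0.138,"rx": 0,"ry": 0,"rz": 0,"claw": 120},
    {"x": -0.131,"y": 0,"z": -0.138,"rx": 0,"ry": 0,"rz": 0,"claw": 120},
  ],
)

```text
t: 15.15
tool_pos: [0.4647, -0.195, 0.1349]
orientation: [-0.002, -3.141, -0.0]
force: [1.1, -0.1, 0.5]
opening: 0.049
gripper_force: 0.0
```

Request:
arm_command(
  targets=[
    {"x": 0,"y": 0,"z": 0,"rx": 0,"ry": 0,"rz": 0,"claw": 255},
    {"x": 0,"y": 0,"z": 0,"rx": 0,"ry": 0,"rz": 0,"claw": 255},
    {"x": 0,"y": 0,"z": 0,"rx": 0,"ry": 0,"rz": 0,"claw": 255},
    {"x": 0,"y": 0,"z": 0,"rx": 0,"ry": 0,"rz": 0,"claw": 255},
    {"x": 0,"y": 0,"z": 0,"rx": 0,"ry": 0,"rz": 0,"claw": 255},
    {"x": 0,"y": 0,"z": 0,"rx": 0,"ry": 0,"rz": 0,"claw": 255},
    {"x": 0,"y": 0,"z": 0,"rx": 0,"ry": 0,"rz": 0,"claw": 255},
  ],
  squeeze=25,
)

```text
t: 15.73
tool_pos: [0.4654, -0.1951, 0.1348]
orientation: [0.001, 3.141, -0.0]
force: [-0.5, -1.1, 0.7]
opening: 0.0135
gripper_force: 25.0
```

Request:
arm_command(
  targets=[
    {"x": -0.002,"y": 0,"z": 0,"rx": 0,"ry": 0,"rz": 0,"claw": 255},
    {"x": -0.003,"y": 0,"z": 0,"rx": 0,"ry": 0,"rz": 0,"claw": 255},
    {"x": -0.004,"y": 0,"z": 0,"rx": 0,"ry": 0,"rz": 0,"claw": 255},
    {"x": -0.004,"y": 0,"z": 0,"rx": 0,"ry": 0,"rz": 0,"claw": 255},
    {"x": -0.004,"y": 0,"z": 0,"rx": 0,"ry": 0,"rz": 0,"claw": 255},
  ],
)

```text
t: 16.15
tool_pos: [0.465, -0.1951, 0.1349]
orientation: [0.001, 3.138, -0.001]
force: [9.5, -0.8, -5.5]
opening: 0.0138
gripper_force: 25.0
```

That is a hard stop: 0.4 mm of motion at 9.5 N, so the catch is fully out. Next I take the handle again.

Request:
arm_command(
  targets=[
    {"x": 0.004,"y": 0,"z": 0,"rx": 0,"ry": 0,"rz": 0,"claw": 255},
    {"x": 0.004,"y": 0,"z": 0,"rx": 0,"ry": 0,"rz": 0,"claw": 110},
    {"x": 0.004,"y": 0,"z": 0,"rx": 0,"ry": 0,"rz": 0,"claw": 110},
    {"x": 0.004,"y": 0,"z": 0,"rx": 0,"ry": 0,"rz": 0,"claw": 110},
    {"x": 0.004,"y": 0,"z": 0,"rx": 0,"ry": 0,"rz": 0,"claw": 110},
    {"x": 0.004,"y": 0,"z": 0.06,"rx": 0,"ry": 0,"rz": 0,"claw": 110},
    {"x": 0.004,"y": 0,"z": 0.12,"rx": 0,"ry": 0,"rz": 0,"claw": 110},
    {"x": 0.07,"y": 0,"z": 0.12,"rx": 0,"ry": 0,"rz": 0,"claw": 110},
    {"x": 0.135,"y": 0,"z": 0.12,"rx": 0,"ry": 0,"rz": 0,"claw": 110},
    {"x": 0.135,"y": 0,"z": 0.12,"rx": 0,"ry": 0,"rz": 0,"claw": 110},
  ],
)

```text
t: 16.98
tool_pos: [0.5343, -0.1949, 0.1941]
orientation: [0.0, 3.14, 0.001]
force: [0.4, 1.0, 0.1]
opening: 0.053
gripper_force: 0.0
```

Request:
arm_command(
  targets=[
    {"x": 0,"y": 0,"z": -0.04,"rx": 0,"ry": 0,"rz": 0,"claw": 110},
    {"x": 0,"y": 0,"z": -0.09,"rx": 0,"ry": 0,"rz": 0,"claw": 110},
    {"x": 0,"y": 0,"z": -0.12,"rx": 0,"ry": 0,"rz": 0,"claw": 110},
    {"x": 0,"y": 0,"z": -0.124,"rx": 0,"ry": 0,"rz": 0,"claw": 110},
    {"x": 0,"y": 0,"z": -0.124,"rx": 0,"ry": 0,"rz": 0,"claw": 110},
  ],
)

```text
t: 17.4
tool_pos: [0.5295, -0.1946, 0.1313]
orientation: [-0.001, -3.139, -0.002]
force: [-0.5, 0.8, -0.6]
opening: 0.0529
gripper_force: 0.0
```

Request:
arm_command(
  targets=[
    {"x": 0.002,"y": 0,"z": -0.002,"rx": 0,"ry": 0,"rz": 0,"claw": 110},
    {"x": 0.002,"y": 0,"z": -0.002,"rx": 0,"ry": 0,"rz": 0,"claw": 255},
    {"x": 0.002,"y": 0,"z": -0.002,"rx": 0,"ry": 0,"rz": 0,"claw": 255},
    {"x": 0.002,"y": 0,"z": -0.002,"rx": 0,"ry": 0,"rz": 0,"claw": 255},
    {"x": 0.002,"y": 0,"z": -0.002,"rx": 0,"ry": 0,"rz": 0,"claw": 255},
    {"x": 0.002,"y": 0,"z": -0.002,"rx": 0,"ry": 0,"rz": 0,"claw": 255},
    {"x": 0.002,"y": 0,"z": -0.002,"rx": 0,"ry": 0,"rz": 0,"claw": 255},
    {"x": 0.002,"y": 0,"z": -0.002,"rx": 0,"ry": 0,"rz": 0,"claw": 255},
    {"x": 0.005,"y": 0,"z": -0.002,"rx": 0,"ry": 0,"rz": 0,"claw": 255},
    {"x": 0.008,"y": 0,"z": -0.002,"rx": 0,"ry": 0,"rz": 0,"claw": 255},
  ],
  squeeze=40,
)

```text
t: 18.23
tool_pos: [0.5342, -0.1951, 0.1318]
orientation: [-0.001, -3.14, -0.0]
force: [-5.3, -0.2, 5.5]
opening: 0.0157
gripper_force: 40.0
```

Request:
arm_command(
  targets=[
    {"x": 0,"y": 0,"z": 0.003,"rx": 0,"ry": 0,"rz": 0,"claw": 255},
    {"x": 0,"y": 0,"z": 0.006,"rx": 0,"ry": 0,"rz": 0,"claw": 255},
    {"x": 0,"y": 0,"z": 0.01,"rx": 0,"ry": 0,"rz": 0,"claw": 255},
    {"x": 0,"y": 0,"z": 0.014,"rx": 0,"ry": 0,"rz": 0,"claw": 255},
    {"x": 0,"y": 0,"z": 0.014,"rx": 0,"ry": 0,"rz": 0,"claw": 255},
    {"x": 0,"y": 0,"z": 0.014,"rx": 0,"ry": 0,"rz": 0,"claw": 255},
  ],
)

```text
t: 18.73
tool_pos: [0.5349, -0.1951, 0.1387]
orientation: [0.001, 3.141, -0.0]
force: [-1.1, -0.0, -4.0]
opening: 0.016
gripper_force: 40.0
```

Request:
arm_command(
  targets=[
    {"x": 0,"y": 0,"z": 0.015,"rx": 0,"ry": 0,"rz": 0,"claw": 255},
    {"x": 0,"y": 0,"z": 0.03,"rx": 0,"ry": 0,"rz": 0,"claw": 255},
    {"x": 0,"y": 0,"z": 0.06,"rx": 0,"ry": 0,"rz": 0,"claw": 255},
    {"x": 0,"y": 0,"z": 0.1,"rx": 0,"ry": 0,"rz": 0,"claw": 255},
    {"x": 0,"y": 0,"z": 0.14,"rx": 0,"ry": 0,"rz": 0,"claw": 255},
    {"x": 0,"y": 0,"z": 0.17,"rx": 0,"ry": 0,"rz": 0,"claw": 255},
    {"x": 0,"y": 0,"z": 0.186,"rx": 0,"ry": 0,"rz": 0,"claw": 255},
    {"x": 0,"y": 0,"z": 0.186,"rx": 0,"ry": 0,"rz": 0,"claw": 255},
    {"x": 0,"y": 0,"z": 0.186,"rx": 0,"ry": 0,"rz": 0,"claw": 255},
    {"x": 0,"y": 0,"z": 0.186,"rx": 0,"ry": 0,"rz": 0,"claw": 255},
  ],
)

```text
t: 19.57
tool_pos: [0.5342, -0.1948, 0.2304]
orientation: [-0.001, -3.14, -0.001]
force: [-1.2, -0.0, -3.1]
opening: 0.0156
gripper_force: 40.0
```

Request:
arm_command(
  targets=[
    {"x": 0,"y": 0,"z": 0,"rx": 0,"ry": 0,"rz": 0,"claw": 255},
    {"x": 0,"y": 0,"z": 0,"rx": 0,"ry": 0,"rz": 0,"claw": 255},
    {"x": 0,"y": 0,"z": 0,"rx": 0,"ry": 0,"rz": 0,"claw": 255},
    {"x": 0,"y": 0,"z": 0,"rx": 0,"ry": 0,"rz": 0,"claw": 255},
    {"x": 0,"y": 0,"z": 0,"rx": 0,"ry": 0,"rz": 0,"claw": 255},
    {"x": 0,"y": 0,"z": 0,"rx": 0,"ry": 0,"rz": 0,"claw": 255},
  ],
)

```text
t: 20.07
tool_pos: [0.5348, -0.195, 0.2315]
orientation: [-0.001, -3.141, -0.0]
force: [0.2, -0.1, -3.2]
opening: 0.0155
gripper_force: 40.0
```

Run:
```python
from h import *
a=snap('scene');b=snap('top')
cv2.imwrite('pics/end.png',cv2.resize(np.hstack([a['im'][130:280,230:430],b['im'][120:270,300:500]])[...,::-1],None,fx=2,fy=2))
P=cloud(a);k=(np.hypot(P[...,0]-.538,P[...,1]+.196)<.06)
print(np.histogram(P[...,2][k],bins=np.arange(0,.3,.02)))
```

```text
(array([  1,   1,   1,   2, 357,  20,   0,   0,   0,   0, 293,  58,  62,
        65]), array([0.  , 0.02, 0.04, 0.06, 0.08, 0.1 , 0.12, 0.14, 0.16, 0.18, 0.2 ,
       0.22, 0.24, 0.26, 0.28]))
```

View pics/end.png

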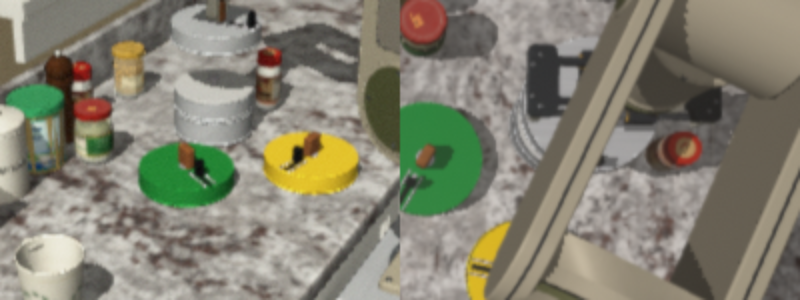

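The scene view shows the cap held level above the tin at crop position (215,30). The inner lid is seated flat on the tin at (213,90), and the mug and jars are standing where they were. The wrist carries 3.2 N, which is the cap alone, so I'm handing in.

```bash
python3 -c "
from plant import robot
print(robot.close_job())"
```

```text
the job is handed in; nothing more can be done
None
```

I handed the job in with the inner lid seated flat on the tin, the catch fully out, and the cap held level about 10 cm above where it sat; the mug and jars stand where they were (the verdict was not shown).

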